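# Pack the mixed sweets and syrup pots into their boxes

## Task

Sort the sweets and syrup pots on the counter into their light-brown wooden packing boxes: the uncut bar into the long box, one cut portion into each compartment of the divided box, and each lidded pot into the round well of the board that is made for its size. Each must stand flat on the floor of its compartment or well and stay the right way up throughout; leave the timer and the flour shaker where they are.

Things in the scene. Friction and masses are not known exactly. Their poses are not given: they have to be found in the camera images.
- bar: Loose uncut bar of white bean-milk sweet with reddish bean spots: a plain block 47 mm (its x) by 152 mm (its y) by 34 mm high, about 0.24 kg. Origin: centre of the underside. Its z axis points up.
- portion_a: Loose cut portion of the same sweet: two small upright pieces stuck side by side, offset by 4 mm, together 34 mm (its x) by 38 mm (its y) by 30 mm high, about 36 g. Pinch it across its x (34 mm), where the faces are flat. Origin: centre of the underside. Its z axis points up.
- portion_b: Second cut portion, same form and size as portion_a (34 x 38 x 30 mm, pinch across its x); the two are interchangeable. Origin: centre of the underside. Its z axis points up.
- pot_wide: Loose wide low white stoneware pot with a flat wooden lid (lid fixed on): upright cylinder 52 mm in diameter, 44 mm high, about 0.14 kg. Origin: centre of the underside. Its z axis points up.
- pot_slim: Loose slim tall white stoneware pot with a flat wooden lid (lid fixed on): upright cylinder 36 mm in diameter, 58 mm high, about 0.09 kg. Origin: centre of the underside. Its z axis points up.
- bar_box: The long packing box: light-brown wood, open on top, one long undivided compartment, outside 78 mm (its x) by 184 mm (its y) by 20 mm high, walls and floor 6 mm, so inside 66 x 172 mm and 14 mm deep. It stays put. Origin: centre of the underside; the inner floor is at z = 6 mm, the rim at z = 20 mm.
- portion_box: The short packing box: light-brown wood, open on top, outside 78 mm (its x) by 138 mm (its y) by 20 mm high, walls and floor 6 mm, parted by one 6 mm divider across the middle, 20 mm high, into two nearly square compartments, each 66 mm (x) by 60 mm (y), 14 mm deep, centred at y = -33 mm and y = +33 mm. It stays put. Origin: centre of the underside; the inner floor is at z = 6 mm.
- pot_board: The pot board: a light-brown wooden board 92 mm (its x) by 180 mm (its y) by 20 mm thick with two round wells, 14 mm deep, both on its centre line x = 0: a large one 70 mm in diameter centred at y = -42 mm (for the wide pot) and a small one 52 mm in diameter centred at y = +48 mm (for the slim pot). It stays put. Origin: centre of the underside; the well floors are at z = 6 mm, the top face at z = 20 mm.
- timer: Bystander, loose: wind-up kitchen timer, round white body 63 mm in diameter, 44 mm high with its dial. To be left where it is. Origin: centre of the underside.
- flour_shaker: Bystander, loose: steel flour shaker, cylinder 61 mm in diameter, 84 mm high. To be left where it is. Origin: centre of the underside.
Not all that is in view belongs to the job. Leave any orange look-alike of the pot_wide alone.

How it is judged:
By the outcome, as a careful person would: the job done as asked, in the order asked, and still so for the second after the job is handed in, with the robot touching nothing.
It also fails if it takes over 112 s, if anything falls off the work surface, if the arm or the gripper's body presses on something with over 40 N, if the wrist force passes 120 N, or if a joint passes its speed limit or range.

## Robot

A 6-joint arm with a two-finger parallel gripper is mounted at the origin on a cart in front of the work surface, level with it; the furniture and walls round the work are solid. World frame = base frame: x ahead of the robot, y to its left, z up, the work surface at z = 0. Lengths are in m, angles in rad, forces in N, time in s.
With the tool pointing down it reaches from about 0.3 to 0.775 m from the base axis. Payload 14.6 kg.
Tool frame: the origin (TCP) lies midway between the tips of the shut fingers; the grasp point (between the pads) lies 19 mm behind it; z points along the fingers, y is the line along which they close (so a half turn about z gives the same grasp; the last joint's range is limited). The gripper opens to 85 mm and grips with 20 to 120 N. Pads are 22 mm wide; open, the fingers measure 114 mm over their backs; the gripper's body (76 mm by 85 mm) begins 54 mm behind the grasp point. The pads swing forward as they close: fully open they stand 13 mm farther back than shut.
Start: joints at [-1.368, 0.3, 1.521, -0, 1.321, -0.067], TCP at [0.147, -0.53, 0.211] pointing down, gripper open.
Joint ranges: [-3.03, 3.03], [-0.79, 2.21], [0.23, 2.52], [-1.04, 4.18], [0, 3.07], [-2.55, 2.55]. Speed limits (rad/s): [2.22, 2.22, 2.57, 3.14, 3.14, 3.14].

## Interface

Orientations are given as a unit quaternion [x, y, z, w].
In Python, from plant import get_obs, read_camera, hand_in gives the robot as it stands. The module is installed in compiled form; this text tells all that it offers.
- The arm moves only by the shell command python3 -m crank 'ROWS'. ROWS is JSON, a list of rows, each a list of 7 numbers: the finger opening in cm, from 0 to 8.54, then the shift along the world's x, y, z in cm, then the turn, a rotation vector about the world's x, y, z in degrees. In form: [[gripper, tx, ty, tz, rx, ry, rz], ...]. A call has 1 to 10 rows; each row is the pose to reach, as a shift and turn from the pose commanded when the call began; what a row does not reach only later rows make up. A row lasts 1/12 s, in which the tool goes at most 41.7 mm and 7.16 degrees, less where a joint would pass 70% of its speed; a pose out of reach is approached as far as the arm can. A call with a gripper value outside its range is refused whole. The fingers move at their own pace and stop on an object; the grip force is fixed at half the most. Time passes only in rows, so rows that repeat a pose let the fingers close. It gives the time, the measured TCP pose, the force, the opening and the grip force at its end, in the units of the state.
- get_obs(): the state, without advancing time (a new reading comes with each control period).
- read_camera(name): name is "scene" or "top" or "wrist"; returns a dict with "frame" (400x640x3 uint8, red, green, blue), "depth" (400x640 float32, m along the optical axis (not along the pixel's ray), 0 where there is no reading), "vertical_fov" (degrees; the focal length in pixels is half the picture's height over the tangent of half this angle, whatever the lens; pixels are square), "cx", "cy" (the principal point, pixels), "k1" (the pictures are not rectified: a ray, as slopes to the right and down, at radius r is drawn at 1 + k1 r^2 times it, then the intrinsics apply), "R" (3x3) and "t" (3): a world point X has camera coordinates R X + t; the wrist camera has in their place "hand_eye" (4x4, takes a point from camera to tool coordinates, whose origin is the TCP and whose axes are the flange's). Camera axes: x right, y down, z forward; pixel columns grow to the right and rows downward; lengths in m; the calibration is good to about 2 mm. A picture is of the moment at which its call begins: read the wrist's pose just before it.
- hand_in(): hands the job in; it is judged then, once.
The state is a dict: "time": time; "q": joint angles; "joint_velocities": joint speeds; "joint_efforts": joint torques, N m; "tcp_pos": TCP position; "orientation": TCP orientation; "force": force on the tool from outside, world axes, zero at the start; "torque": the same for the moment, N m; "width": finger opening in m; "grip_force": force on a finger pad.
Only numpy, scipy, OpenCV 4.12 (cv2) and the standard library are available. Lean on these libraries where they do the work, as an engineer would, in place of code of your own. Each camera call takes 0.05 s, during which the arm holds its last target. There are 200 camera calls.

## Working session

There is one attempt and no reset: what is moved stays moved. The work goes in short steps, Python scripts to look and compute and a shell command to move; the robot and the scene stay as the last step left them, time stands still between calls to the robot, and variables do not carry over. Pictures are saved under pics/ and viewed, at most 18 in all, crops included, and the job is handed in when it is done.

```bash
mkdir -p pics; cat > h.py <<'E'
import numpy as np, cv2
from plant import get_obs, read_camera
from scipy.spatial.transform import Rotation as Ro
def K(c):
    f=200/np.tan(np.radians(c["vertical_fov"])/2); return f
def pose(c,o=None):
    if "R" in c: R=np.array(c["R"]);t=np.array(c["t"]); return R.T,-R.T@t
    H=np.array(c["hand_eye"]);A=Ro.from_quat(o["orientation"]).as_matrix()
    return A@H[:3,:3],A@H[:3,3]+np.array(o["tcp_pos"])
def slopes(c,u,v):
    f=K(c);d=np.stack([(np.asarray(u,float)-c["cx"])/f,(np.asarray(v,float)-c["cy"])/f],-1);s=d.copy()
    for _ in range(20): s=d/(1+c["k1"]*(s**2).sum(-1,keepdims=True))
    return s
def onplane(c,u,v,z,o=None):
    R,p=pose(c,o);s=slopes(c,u,v);d=np.concatenate([s,np.ones(s.shape[:-1]+(1,))],-1)@R.T
    return p+d*((z-p[2])/d[...,2])[...,None]
def cloud(c,o=None):
    v,u=np.mgrid[0:400,0:640];R,p=pose(c,o);s=slopes(c,u,v)
    d=np.concatenate([s,np.ones(s.shape[:-1]+(1,))],-1)*c["depth"][...,None]
    return d@R.T+p
def save(c,n): cv2.imwrite("pics/"+n,c["frame"][...,::-1])
E
python3 - <<'E'
from h import *
for n in ["top","scene"]:
    c=read_camera(n);save(c,n+"1.png");np.save(n+".npy",c,allow_pickle=True)
    print(n,K(c),pose(c)[1],c["k1"])
o=get_obs();print(o)
E
```

```text
top 488.3023681069624 [0.27371351 0.07113631 1.64093119] -0.04551832057118827
scene 408.0621825763498 [0.1681624  0.64319665 0.79309784] -0.09296816509643162
{'time': 0.1, 'q': array([-1.36755957e+00,  3.00401650e-01,  1.52150035e+00, -8.77678869e-07,
        1.32068491e+00, -6.65997321e-02]), 'joint_velocities': array([ 0.00064261, -0.00092466, -0.00181027,  0.0016667 ,  0.00209103,
       -0.00118886]), 'joint_efforts': array([ 2.53103889e-05, -5.44381821e+01, -3.62372196e+01, -1.06135249e-04,
        3.04319969e-03, -1.41413349e-05]), 'tcp_pos': array([ 0.14656848, -0.52988416,  0.21039357]), 'orientation': array([ 9.90912194e-01,  1.34509391e-01, -3.43606644e-05, -4.95937714e-04]), 'force': array([-0.29905076,  0.36379752,  0.11988816]), 'torque': array([-0.00182528,  0.00164525, -0.00682922]), 'grip_force': 0.0, 'width': 0.08553106284724314}
```

View pics/top1.png

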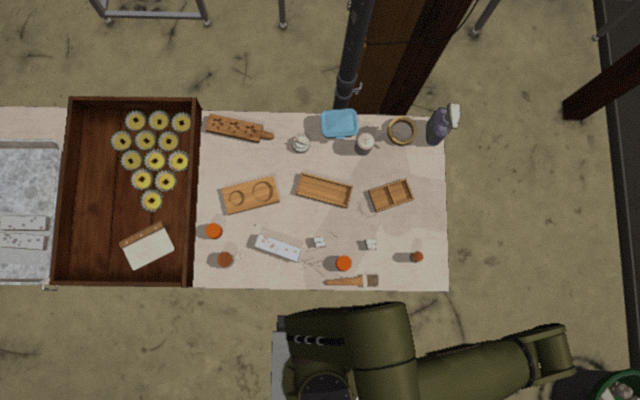

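View pics/scene1.png

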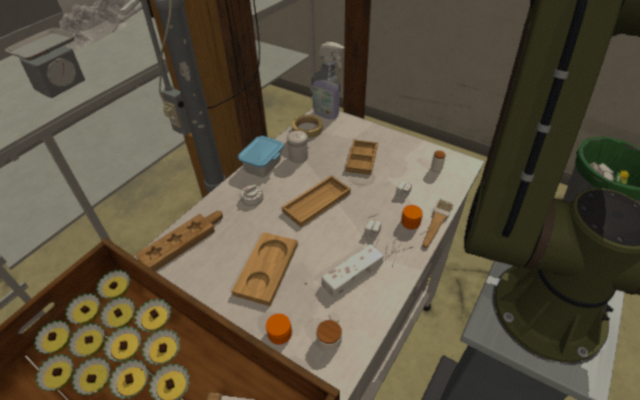

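The top view shows, in pixels: pot_board (250,195), bar_box (323,190), portion_box (390,195), bar (277,248), portions (319,242) and (369,244), wide pot (224,260) and slim pot (416,257). The orange decoys are at (214,231) and (343,263). In the scene view, the brown lids are at (329,330) for the wide pot and (438,160) for the slim pot.

```bash
cat > m.py <<'E'
from h import *
c=np.load("top.npy",allow_pickle=True).item()
hsv=cv2.cvtColor(c["frame"],cv2.COLOR_RGB2HSV)
P=cloud(c)
def rect(name,seed,z,mask,win=40):
    m=np.zeros_like(mask);u,v=seed;m[v-win:v+win,u-win:u+win]=mask[v-win:v+win,u-win:u+win]
    m=cv2.morphologyEx(m,cv2.MORPH_CLOSE,np.ones((3,3)))
    n,l,s,ce=cv2.connectedComponentsWithStats(m)
    i=min(range(1,n),key=lambda i:np.hypot(*(ce[i]-seed)) if s[i,4]>20 else 1e9)
    cn=max(cv2.findContours((l==i).astype(np.uint8),cv2.RETR_EXTERNAL,cv2.CHAIN_APPROX_NONE)[0],key=len)[:,0]
    w=onplane(c,cn[:,0],cn[:,1],z)[:,:2]*1000
    r=cv2.minAreaRect(w.astype(np.float32));zz=P[l==i][:,2]
    b=cv2.boxPoints(r);e=[b[1]-b[0],b[2]-b[1]];L=max(e,key=np.linalg.norm)
    print(name,np.round(r[0]),np.round(r[1]),"long axis deg %.1f"%(np.degrees(np.arctan2(L[1],L[0]))%180),"z95",round(np.percentile(zz,95),3))
H,S,V=[hsv[...,i] for i in range(3)]
for p in [(250,205),(323,190),(277,248),(319,242),(369,244),(224,260),(416,257),(214,231),(300,220)]: print(p,hsv[p[1],p[0]])
wood=((S>90)&(H<25)).astype(np.uint8)
bright=((S<40)&(V>170)).astype(np.uint8)
for a in [("board",(250,195),.02),("barbox",(323,190),.02),("pbox",(390,195),.02)]: rect(*a,wood)
for a in [("wide",(224,260),.044),("slim",(416,257),.058),("or1",(214,231),.044),("or2",(343,263),.044)]: rect(*a,wood,14)
for a in [("bar",(277,248),.034),("pa",(319,242),.03),("pb",(369,244),.03)]: rect(*a,bright,30 if a[0]=="bar" else 14)
cr=c["frame"][210:285,190:440];cv2.imwrite("pics/crop1.png",cv2.resize(cr,(800,240),interpolation=cv2.INTER_CUBIC)[...,::-1])
E
python3 m.py
```

```text
(250, 205) [ 16 141 165]
(323, 190) [ 14 137 162]
(277, 248) [ 14  21 178]
(319, 242) [ 30  11 141]
(369, 244) [ 21  24 177]
(224, 260) [ 13 184 125]
(416, 257) [ 11 191 112]
(214, 231) [ 13 211 180]
(300, 220) [ 16  36 177]
board [598. 247.] [ 94. 180.] long axis deg 105.8 z95 0.026
barbox [621.  -1.] [184.  79.] long axis deg 75.8 z95 0.023
pbox [ 608. -231.] [ 78. 140.] long axis deg 109.9 z95 0.024
wide [379. 318.] [45. 49.] long axis deg 91.1 z95 0.051
slim [ 397. -309.] [29. 30.] long axis deg 90.8 z95 0.062
or1 [471. 360.] [54. 52.] long axis deg 47.3 z95 0.05
or2 [374. -67.] [49. 52.] long axis deg 90.9 z95 0.051
bar [421. 152.] [194. 196.] long axis deg 91.2 z95 0.037
pa [461.  18.] [98. 54.] long axis deg 54.1 z95 0.033
pb [ 440. -156.] [83. 92.] long axis deg 179.5 z95 0.032
```

View pics/crop1.png

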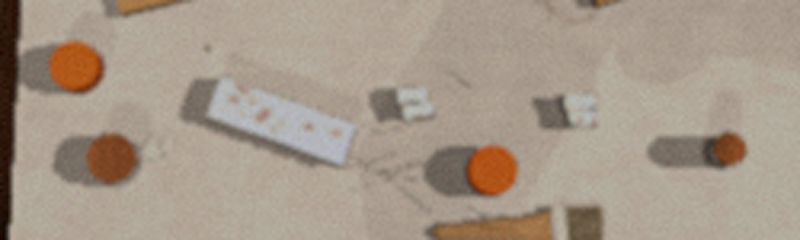

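Boxes found. In the crop, the bar lies at about (280,120), with the portions at (413,102) and (580,108). Next I fly the wrist camera over the middle.

```bash
python3 -m crank '[[8.5,27,60,10,0,0,0],[8.5,27,60,10,0,0,0],[8.5,27,60,10,0,0,0],[8.5,27,60,10,0,0,0],[8.5,27,60,10,0,0,0],[8.5,27,60,10,0,0,0],[8.5,27,60,10,0,0,0],[8.5,27,60,10,0,0,0],[8.5,27,60,10,0,0,0],[8.5,27,60,10,0,0,0]]'
python3 - <<'E'
from h import *
o=get_obs();c=read_camera("wrist");save(c,"w1.png");print(o["time"],o["tcp_pos"],o["q"],c["hand_eye"],K(c))
R,p=pose(c,o);print(p,R[:,2])
E
```

```text
time: 0.93
tcp_pos: [0.3157, -0.1525, 0.2738]
orientation: [0.991, 0.134, 0.0, 0.0]
force: [1.9, -1.8, 0.2]
width: 0.0849
grip_force: 0.0
0.9333 [ 0.31566895 -0.15249062  0.2738216 ] [-5.54622029e-01 -2.14467807e-01  1.91091826e+00  2.28764750e-05
  1.44480195e+00  7.46905405e-01] [[ 1.93590766e-03 -9.62860992e-01 -2.69990671e-01  6.81751868e-02]
 [ 9.99998023e-01  1.98677170e-03  8.48876193e-05  7.26574518e-04]
 [ 4.54674847e-04 -2.69990302e-01  9.62862934e-01 -1.63592844e-01]
 [ 0.00000000e+00  0.00000000e+00  0.00000000e+00  1.00000000e+00]] 310.2817234177893
[ 0.38153155 -0.13502862  0.4374315 ] [-0.25994934 -0.07205978 -0.96292976]
```

View pics/w1.png

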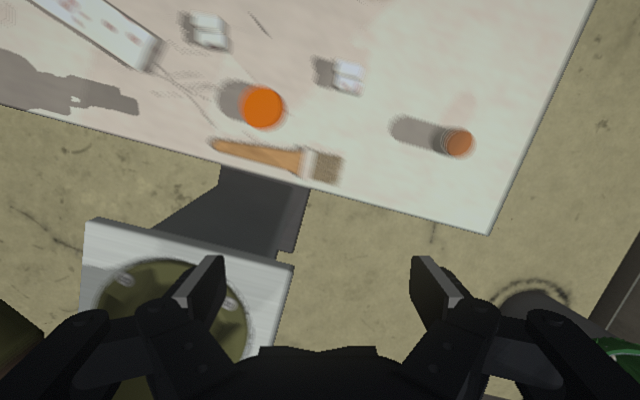

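The wrist view shows a portion at (205,30), the other at (345,75) and the slim pot at (458,143). I move on so the camera also sees the bar and boxes.

```bash
python3 -m crank '[[8.5,15,20,2,0,0,0],[8.5,15,20,2,0,0,0],[8.5,15,20,2,0,0,0],[8.5,15,20,2,0,0,0],[8.5,15,20,2,0,0,0],[8.5,15,20,2,0,0,0],[8.5,15,20,2,0,0,0],[8.5,15,20,2,0,0,0]]'
python3 - <<'E'
from h import *
o=get_obs();c=read_camera("wrist");save(c,"w2.png");c["o"]=o;np.save("w2.npy",c,allow_pickle=True);print(o["tcp_pos"])
E
```

```text
time: 1.65
tcp_pos: [0.466, 0.0469, 0.2926]
orientation: [0.991, 0.136, -0.001, -0.0]
force: [0.2, -0.7, 0.1]
width: 0.085
grip_force: 0.0
[0.46599609 0.04686236 0.29264187]
```

View pics/w2.png

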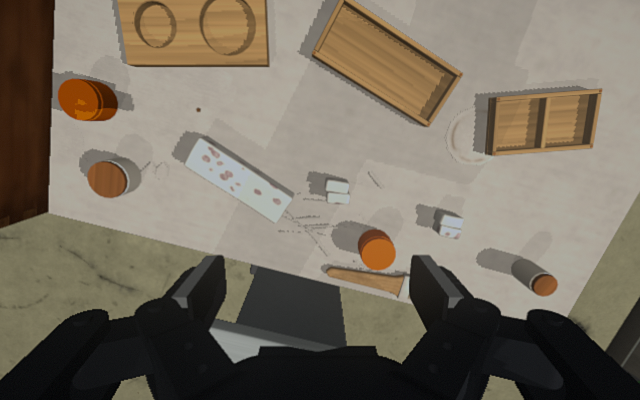

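All objects show clearly: bar (240,180), portions (337,190) and (451,224), wide pot (107,178), slim pot (544,285). The wells are at (228,25) for the large one and (155,25) for the small one. I measure with depth-height masks.

```bash
cat > m2.py <<'E'
from h import *
def meas(c,o,items,med=True):
    P=cloud(c,o);out={}
    for name,(u,v),h,win in items:
        m=np.zeros((400,640),np.uint8);s=np.s_[max(v-win,0):v+win,max(u-win,0):u+win]
        m[s]=(np.abs(P[s][...,2]-h)<.007)&(c["depth"][s]>0)
        m=cv2.morphologyEx(m,cv2.MORPH_OPEN,np.ones((2,2)))
        n,l,st,ce=cv2.connectedComponentsWithStats(m)
        i=min(range(1,n),key=lambda i:np.hypot(*(ce[i]-(u,v))) if st[i,4]>30 else 1e9)
        cn=max(cv2.findContours((l==i).astype(np.uint8),cv2.RETR_EXTERNAL,cv2.CHAIN_APPROX_NONE)[0],key=len)[:,0]
        w=onplane(c,cn[:,0],cn[:,1],h,o)[:,:2]*1000
        r=cv2.minAreaRect(w.astype(np.float32));b=cv2.boxPoints(r);L=max([b[1]-b[0],b[2]-b[1]],key=np.linalg.norm)
        print(name,np.round(r[0],1),np.round(r[1],1),"long %.1f"%(np.degrees(np.arctan2(L[1],L[0]))%180),"z %.4f"%np.median(P[l==i][:,2]),"hull",np.round(cv2.minEnclosingCircle(w.astype(np.float32))[1],1))
if __name__=="__main__":
    c=np.load("w2.npy",allow_pickle=True).item()
    meas(c,c["o"],[("bar",(240,180),.034,65),("pa",(337,188),.03,22),("pb",(451,222),.03,22),("wide",(105,178),.044,35),("slim",(544,285),.058,25),("barbox",(385,60),.02,90),("pbox",(545,120),.02,70),("board",(195,50),.02,90)])
    P=cloud(c,c["o"]);print("table z",np.median(P[150:170,330:360,2]))
    a=c["frame"][160:260,300:500];cv2.imwrite("pics/crop2.png",cv2.resize(a,(800,400),interpolation=cv2.INTER_CUBIC)[...,::-1])
E
python3 m2.py
```

```text
bar [422.4 145.1] [149.7  47.7] long 71.2 z 0.0343 hull 77.0
pa [443.7   9.6] [34.7 34.2] long 15.8 z 0.0291 hull 23.0
pb [ 438.7 -162.5] [35.  38.1] long 94.0 z 0.0290 hull 24.1
wide [378.6 315. ] [50.2 51.6] long 96.3 z 0.0445 hull 26.9
slim [ 398.2 -310.7] [33.7 39.6] long 105.9 z 0.0582 hull 20.4
barbox [621.6  -5.2] [183.7  79.1] long 75.9 z 0.0200 hull 98.6
pbox [ 608.9 -232.8] [ 77.7 141.9] long 110.0 z 0.0197 hull 79.8
board [588.7 240.8] [ 74.5 182.3] long 105.9 z 0.0205 hull 97.4
table z -0.0008173032858927454
```

View pics/crop2.png

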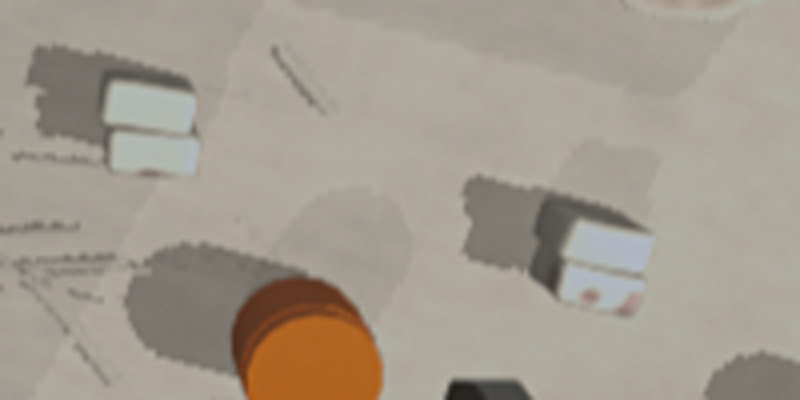

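Pinch direction for the portions is across the split line, roughly world x. Bar first: I rotate +55.7° and stop at mid height to re-check.

```bash
python3 -m crank '[[8.5,-4.4,9.8,-10,0,0,55.7],[8.5,-4.4,9.8,-10,0,0,55.7],[8.5,-4.4,9.8,-10,0,0,55.7],[8.5,-4.4,9.8,-10,0,0,55.7],[8.5,-4.4,9.8,-10,0,0,55.7],[8.5,-4.4,9.8,-10,0,0,55.7],[8.5,-4.4,9.8,-10,0,0,55.7],[8.5,-4.4,9.8,-10,0,0,55.7],[8.5,-4.4,9.8,-10,0,0,55.7],[8.5,-4.4,9.8,-10,0,0,55.7]]'
cat > look.py <<'E'
import sys
from h import *
from m2 import meas
def look(name):
    o=get_obs();c=read_camera("wrist");save(c,name+".png");c["o"]=o;np.save(name+".npy",c,allow_pickle=True)
    A=Ro.from_quat(o["orientation"]).as_matrix();print("tcp",np.round(o["tcp_pos"],4),"close dir %.1f"%(np.degrees(np.arctan2(A[1,1],A[0,1]))%180),"q6 %.2f"%o["q"][5],"tilt",np.round(A[:2,2],4),"w",round(o["width"],4),"t",o["time"])
    return c,o
def proj(c,o,X):
    R,p=pose(c,o);d=(np.array(X)-p)@R;s=d[:2]/d[2];s=s*(1+c["k1"]*(s@s));return [int(round(s[0]*K(c)+c["cx"])),int(round(s[1]*K(c)+c["cy"]))]
E
python3 - <<'E'
from look import *
c,o=look("w3");s=proj(c,o,[.4224,.1451,.034]);print(s)
meas(c,o,[("bar",s,.034,180)])
E
```

```text
time: 2.53
tcp_pos: [0.4215, 0.1426, 0.1937]
orientation: [0.815, 0.58, 0.0, 0.0]
force: [-0.6, -0.4, 0.5]
width: 0.0848
grip_force: 0.0
tcp [0.4215 0.1426 0.1937] close dir 160.9 q6 0.58 tilt [ 0.0003 -0.    ] w 0.0848 t 2.5333
[317, 183]
bar [422.7 147.2] [148.9  45.9] long 71.4 z 0.0343 hull 77.0
```

View pics/w3.png

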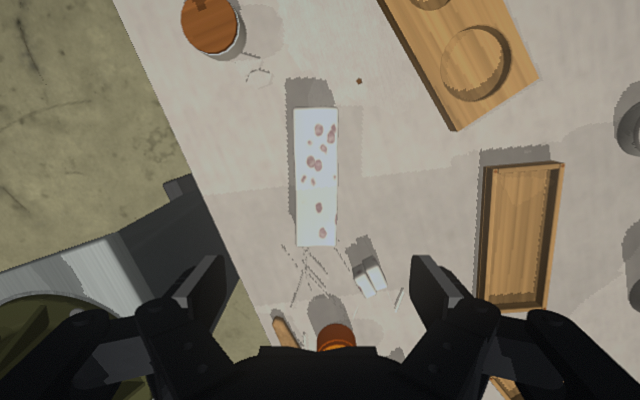

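The bar is under the gripper at (317,178), aligned with the closing line. I descend and grip.

```bash
python3 -m crank '[[8.5,0.1,0.35,-4,0,0,0.3],[8.5,0.1,0.35,-8,0,0,0.3],[8.5,0.1,0.35,-12,0,0,0.3],[8.5,0.1,0.35,-15,0,0,0.3],[8.5,0.1,0.35,-17,0,0,0.3],[8.5,0.1,0.35,-18,0,0,0.3],[8.5,0.1,0.35,-18,0,0,0.3]]'
python3 -m crank '[[3.5,0,0,0,0,0,0],[3.5,0,0,0,0,0,0],[3.5,0,0,0,0,0,0],[3.5,0,0,0,0,0,0],[3.5,0,0,0,0,0,0],[3.5,0,0,0,0,0,0],[3.5,0,0,0,0,0,0],[3.5,0,0,0,0,0,0]]'
```

```text
time: 3.17
tcp_pos: [0.4217, 0.1465, 0.0121]
orientation: [0.812, 0.583, -0.001, -0.001]
force: [-0.2, -0.4, 0.3]
width: 0.085
grip_force: 0.0
time: 3.83
tcp_pos: [0.4226, 0.1471, 0.0136]
orientation: [0.812, 0.584, 0.0, 0.0]
force: [0.1, 0.3, 0.1]
width: 0.0352
grip_force: 0.0
```

```bash
python3 - <<'E'
from look import *
c,o=look("w4");print(o["grip_force"],o["force"])
c2=read_camera("scene");a=np.vstack([c["frame"],np.pad(c2["frame"][180:380,200:520],((0,0),(0,320),(0,0)))])
cv2.imwrite("pics/w4b.png",a[...,::-1][:600])
E
```

```text
tcp [0.4226 0.1471 0.0136] close dir 161.5 q6 0.58 tilt [0.0001 0.    ] w 0.0352 t 3.8333
0.0 [0.12019991 0.32144589 0.14520564]
```

View pics/w4b.png

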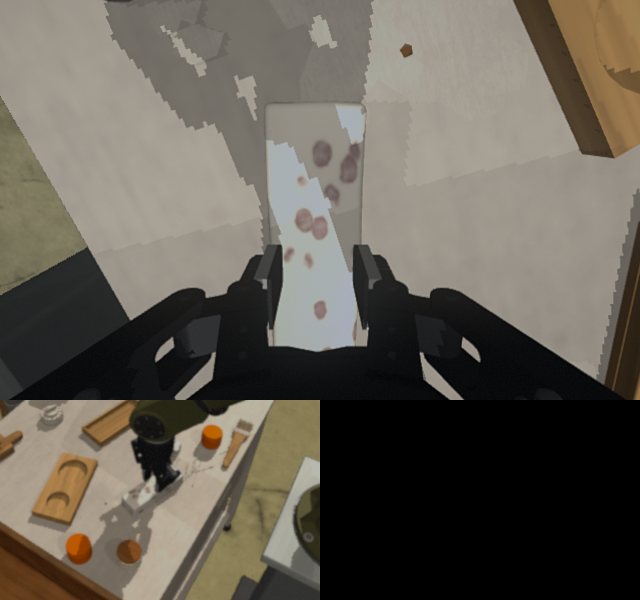

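```bash
python3 - <<'E'
from look import *
c=np.load("w4.npy",allow_pickle=True).item();o=c["o"];P=cloud(c,o)
A=Ro.from_quat(o["orientation"]).as_matrix()
for p in [(274,250),(266,270),(275,270),(277,300),(318,270),(318,200),(320,120),(359,250),(370,270),(360,300),(220,250),(420,250)]:
    X=P[p[1],p[0]];print(p,np.round(X*1000,1),"tool",np.round(A.T@(X-o["tcp_pos"])*1000,1))
E
```

```text
(274, 250) [407.5 163.   46.6] tool [ 10.3 -19.4 -33. ]
(266, 270) [406.9 163.1  65.9] tool [ 10.2 -20.  -52.3]
(275, 270) [408.8 159.8  61. ] tool [  7.7 -17.2 -47.4]
(277, 300) [404.2 145.7  59.6] tool [ -7.2 -17.  -46.1]
(318, 270) [421.2 140.7  33.4] tool [ -6.5   0.6 -19.8]
(318, 200) [432.9 176.   34.7] tool [ 30.7   0.6 -21.1]
(320, 120) [445.3 210.4  33.8] tool [ 67.3   1.4 -20.2]
(359, 250) [444.2 151.   47.1] tool [ 10.6  19.2 -33.6]
(370, 270) [445.9 150.2  66. ] tool [ 10.3  21.1 -52.4]
(360, 300) [438.3 137.7  64.8] tool [ -3.9  17.8 -51.2]
(220, 250) [362.5 156.2  -0.6] tool [-10.5 -60.   14.2]
(420, 250) [480.1 116.7  -1.2] tool [-10.5  64.1  14.8]
```

```bash
python3 - <<'E'
from look import *
for n in ["w4","w3","w2"]:
    c=np.load(n+".npy",allow_pickle=True).item();o=c["o"];P=cloud(c,o)
    A=Ro.from_quat(o["orientation"]).as_matrix();T=(P-o["tcp_pos"])@A*1000
    m=(abs(T[...,0])<18)&(abs(T[...,1])<65)&(T[...,2]<-10)&(P[...,2]>.038)
    print(n,o["width"],np.histogram(T[m][:,2],np.arange(-100,0,5)))
    v=np.where(m);k=np.argsort(-T[m][:,2])[:6];print(np.round(T[m][k],1),[(v[1][i],v[0][i]) for i in k])
E
```

```text
w4 0.03517302169864177 (array([5770, 4069, 2794, 2422, 5611, 1758, 1077,  493,  900,  459,  495,
        467,  392,  352,  241,    9,    0,    0,    0]), array([-100,  -95,  -90,  -85,  -80,  -75,  -70,  -65,  -60,  -55,  -50,
        -45,  -40,  -35,  -30,  -25,  -20,  -15,  -10,   -5]))
[[ -0.9 -17.1 -24.5]
 [ -0.8  17.8 -24.6]
 [  8.3  18.  -24.8]
 [ -1.2  17.8 -24.8]
 [  8.8 -17.2 -24.8]
 [ -2.8  17.8 -24.9]] [(np.int64(282), np.int64(264)), (np.int64(353), np.int64(264)), (np.int64(354), np.int64(247)), (np.int64(353), np.int64(265)), (np.int64(281), np.int64(246)), (np.int64(353), np.int64(268))]
w3 0.08481133404703212 (array([4165, 2587, 6566, 2159,  900,  752,  656,  876,  856,  765,  685,
        582,  348,   48,    0,    0,    0,    0,    0]), array([-100,  -95,  -90,  -85,  -80,  -75,  -70,  -65,  -60,  -55,  -50,
        -45,  -40,  -35,  -30,  -25,  -20,  -15,  -10,   -5]))
[[  0.4  43.2 -33.1]
 [  3.3 -42.7 -33.1]
 [ -1.8 -42.6 -33.1]
 [  6.1  43.2 -33.2]
 [ -5.5  43.1 -33.5]
 [ -5.7 -42.3 -33.5]] [(np.int64(410), np.int64(270)), (np.int64(224), np.int64(264)), (np.int64(225), np.int64(274)), (np.int64(411), np.int64(259)), (np.int64(409), np.int64(282)), (np.int64(226), np.int64(282))]
w2 0.0850005927608836 (array([4175, 2589, 6551, 2171,  913,  767,  630,  879,  867,  770,  670,
        590,  345,   52,    0,    0,    0,    0,    0]), array([-100,  -95,  -90,  -85,  -80,  -75,  -70,  -65,  -60,  -55,  -50,
        -45,  -40,  -35,  -30,  -25,  -20,  -15,  -10,   -5]))
[[  6.2 -42.  -33. ]
 [  0.2 -42.  -33.1]
 [ -5.6  43.7 -33.6]
 [  6.7  43.6 -33.6]
 [ -4.9  43.5 -33.9]
 [  6.3  43.5 -33.9]] [(np.int64(224), np.int64(259)), (np.int64(225), np.int64(271)), (np.int64(409), np.int64(283)), (np.int64(411), np.int64(259)), (np.int64(409), np.int64(282)), (np.int64(411), np.int64(260))]
```

The pad tips really sit about 25 mm behind the reported TCP (33 mm when open), so they closed above the bar. I open, go 22 mm lower and grip again.

```bash
python3 -m crank '[[7.5,0,0,0,0,0,0],[7.5,0,0,0,0,0,0],[7.5,0,0,0,0,0,0],[7.5,0,0,0,0,0,0],[7.5,0,0,-0.6,0,0,0],[7.5,0,0,-1.2,0,0,0],[7.5,0,0,-1.8,0,0,0],[7.5,0,0,-2.2,0,0,0],[7.5,0,0,-2.2,0,0,0]]'
python3 -m crank '[[3.5,0,0,0,0,0,0],[3.5,0,0,0,0,0,0],[3.5,0,0,0,0,0,0],[3.5,0,0,0,0,0,0],[3.5,0,0,0,0,0,0],[3.5,0,0,0,0,0,0]]'
```

```text
time: 4.68
tcp_pos: [0.422, 0.1469, -0.0096]
orientation: [0.812, 0.584, -0.001, -0.0]
force: [-0.5, -0.3, 0.7]
width: 0.0751
grip_force: 0.0
time: 5.18
tcp_pos: [0.4229, 0.1471, -0.0081]
orientation: [0.812, 0.584, 0.0, 0.0]
force: [-1.2, -0.8, 6.2]
width: 0.0461
grip_force: 62.7
```

```bash
python3 -m crank '[[3.5,0,0,2,0,0,0],[3.5,0,0,5,0,0,0],[3.5,0,0,8,0,0,0],[3.5,4,-3,8,0,0,1],[3.5,7,-5.3,8,0,0,2],[3.5,10,-7.6,8,0,0,3],[3.5,13,-10,8,0,0,4],[3.5,16,-12.4,8,0,0,4.4],[3.5,18.5,-14.2,8,0,0,4.4],[3.5,19.9,-15.2,8,0,0,4.4]]'
python3 -m crank '[[3.5,0,0,0,0,0,0],[3.5,0,0,0,0,0,0]]'
python3 - <<'E'
from look import *
c,o=look("w5");s=proj(c,o,[*o["tcp_pos"][:2],o["tcp_pos"][2]+.043]);b=proj(c,o,[.6216,-.0052,.02]);print(s,b)
E
```

```text
time: 6.02
tcp_pos: [0.6233, -0.0074, 0.0709]
orientation: [0.789, 0.614, -0.0, 0.0]
force: [-0.4, 0.2, -3.3]
width: 0.0462
grip_force: 63.1
time: 6.18
tcp_pos: [0.6214, -0.0054, 0.0705]
orientation: [0.789, 0.614, -0.001, -0.001]
force: [-0.2, -0.4, -2.8]
width: 0.0462
grip_force: 63.1
tcp [ 0.6214 -0.0054  0.0705] close dir 165.8 q6 0.18 tilt [-0.0015  0.0002] w 0.0462 t 6.1833
[317, 281] [317, 216]
```

View pics/w5.png

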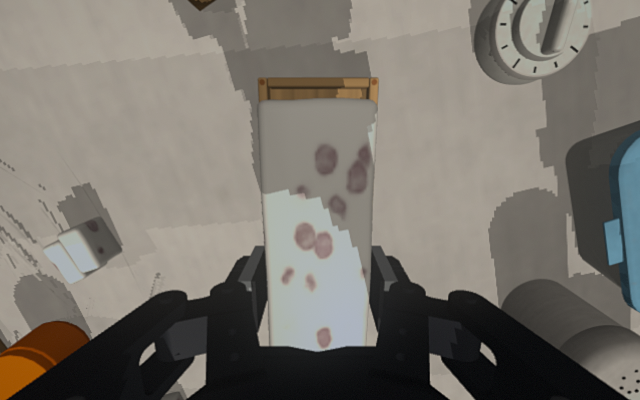

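The bar hangs over the box, far edges at rows 100 (bar) and 78 (box). I check the alignment numerically.

```bash
python3 - <<'E'
from look import *
c=np.load("w5.npy",allow_pickle=True).item();o=c["o"]
A=Ro.from_quat(o["orientation"]).as_matrix();T=lambda u,v,z:np.round((onplane(c,u,v,z,o)-o["tcp_pos"])@A*1000,1)
print("box corners",T(260,78,.02),T(378,78,.02),"bar corners",T(261,100,.1126),T(375,98,.1126))
E
```

```text
box corners [ 92.9 -36.7  50.5] [93.1 39.  50.4] bar corners [ 74.4 -20.8 -42.1] [ 75.2  21.4 -42.1]
```

```bash
python3 -m crank '[[3.5,0,0,-3,0,0,0],[3.5,0,0,-5.5,0,0,0],[3.5,0,0,-6.5,0,0,0],[3.5,0,0,-7,0,0,0],[3.5,0,0,-7.2,0,0,0],[3.5,0,0,-7.2,0,0,0]]'
python3 -m crank '[[5.5,0,0,0,0,0,0],[5.5,0,0,0,0,0,0],[5.5,0,0,0,0,0,0],[5.5,0,0,1,0,0,0],[5.5,0,0,4,0,0,0],[5.5,0,0,8,0,0,0],[5.5,0,0,12,0,0,0],[5.5,0,0,15,0,0,0],[5.5,0,0,15,0,0,0]]'
python3 - <<'E'
from look import *
c,o=look("w6");s=proj(c,o,[.6216,-.0052,.04]);meas(c,o,[("bar",s,.04,150)])
meas(c,o,[("pa",proj(c,o,[.4437,.0096,.03]),.03,40)])
E
```

```text
time: 6.73
tcp_pos: [0.622, -0.0047, 0.0003]
orientation: [0.789, 0.615, 0.0, 0.0]
force: [-0.4, -1.0, -1.1]
width: 0.0462
grip_force: 62.9
time: 7.48
tcp_pos: [0.6242, -0.0051, 0.1581]
orientation: [0.789, 0.615, 0.004, 0.004]
force: [0.0, 0.4, -0.2]
width: 0.0552
grip_force: 0.0
tcp [ 0.6242 -0.0051  0.1581] close dir 165.9 q6 0.18 tilt [ 0.0115 -0.0008] w 0.0552 t 7.4833
bar [623.6  -4.7] [148.8  45.9] long 76.0 z 0.0404 hull 76.8
pa [446.9  10.4] [37.5 37.5] long 100.3 z 0.0293 hull 24.2
```

The bar stands in its box at z = 40 mm. Next, portion_a.

```bash
python3 -m crank '[[7.5,-18,1.5,2,0,0,26],[7.5,-18,1.5,2,0,0,26],[7.5,-18,1.5,2,0,0,26],[7.5,-18,1.5,2,0,0,26],[7.5,-18,1.5,2,0,0,26],[7.5,-18,1.5,2,0,0,26],[7.5,-18,1.5,2,0,0,26]]'
python3 - <<'E'
from look import *
c,o=look("w7");s=proj(c,o,[.4455,.010,.03]);print(s);meas(c,o,[("pa",s,.03,40)])
u,v=s;a=c["frame"][v-50:v+50,u-66:u+67];cv2.imwrite("pics/w7c.png",cv2.resize(a,(532,400),interpolation=cv2.INTER_CUBIC)[...,::-1])
E
```

```text
time: 8.12
tcp_pos: [0.4415, 0.0101, 0.1699]
orientation: [0.63, 0.776, 0.0, 0.0]
force: [0.5, 0.0, 0.3]
width: 0.0747
grip_force: 0.0
tcp [0.4415 0.0101 0.1699] close dir 11.8 q6 -0.27 tilt [ 0.0009 -0.0001] w 0.0747 t 8.1167
[321, 190]
pa [444.4  12.2] [32.8 36. ] long 101.3 z 0.0293 hull 22.9
```

View pics/w7c.png

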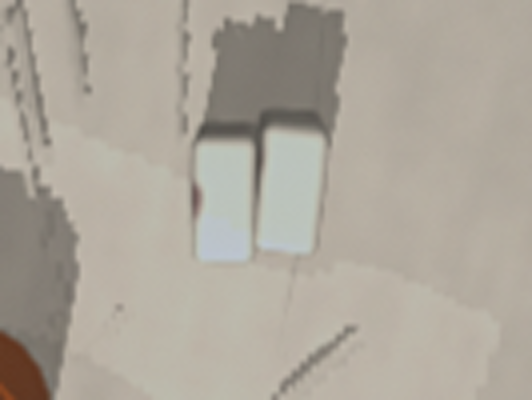

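The split is nearly vertical in the crop, (262,130)–(258,250), so the closing line is right to within about 1.5°.

```bash
python3 -m crank '[[7.5,0.3,0.15,-4,0,0,-1.5],[7.5,0.3,0.15,-8,0,0,-1.5],[7.5,0.3,0.15,-12,0,0,-1.5],[7.5,0.3,0.15,-15,0,0,-1.5],[7.5,0.3,0.15,-17,0,0,-1.5],[7.5,0.3,0.15,-17.9,0,0,-1.5],[7.5,0.3,0.15,-17.9,0,0,-1.5]]'
python3 -m crank '[[2.5,0,0,0,0,0,0],[2.5,0,0,0,0,0,0],[2.5,0,0,0,0,0,0],[2.5,0,0,0,0,0,0],[2.5,0,0,0,0,0,0],[2.5,0,0,0,0,0,0],[2.5,0,0,0,0,0,0],[2.5,0,0,0,0,0,0]]'
```

```text
time: 8.75
tcp_pos: [0.444, 0.0115, -0.0115]
orientation: [0.641, 0.768, -0.001, -0.002]
force: [0.1, -0.4, 0.4]
width: 0.0748
grip_force: 0.0
time: 9.42
tcp_pos: [0.4456, 0.0115, -0.0081]
orientation: [0.64, 0.768, 0.001, 0.001]
force: [-1.7, 0.1, 9.0]
width: 0.033
grip_force: 60.1
```

```bash
python3 -m crank '[[2.5,0,0,2.5,0,0,0],[2.5,0,0,6,0,0,0],[2.5,2,-3,8,0,0,2],[2.5,4.5,-6,8,0,0,4],[2.5,7,-9.5,8,0,0,6],[2.5,9.3,-12.8,8,0,0,8],[2.5,11.6,-16,8,0,0,9.8],[2.5,13.8,-19,8,0,0,9.8],[2.5,15.2,-21.3,8,0,0,9.8],[2.5,15.2,-21.3,8,0,0,9.8]]'
python3 -m crank '[[2.5,0,0,0,0,0,0],[2.5,0,0,0,0,0,0]]'
python3 - <<'E'
from look import *
c,o=look("w8")
E
```

```text
time: 10.25
tcp_pos: [0.5983, -0.2056, 0.0712]
orientation: [0.574, 0.819, 0.0, 0.001]
force: [-1.2, -0.6, -1.2]
width: 0.0335
grip_force: 60.2
time: 10.42
tcp_pos: [0.5963, -0.201, 0.0708]
orientation: [0.572, 0.82, 0.0, -0.0]
force: [-0.3, 0.2, -0.3]
width: 0.0329
grip_force: 60.2
tcp [ 0.5963 -0.201   0.0708] close dir 20.2 q6 -0.74 tilt [-0.      0.0001] w 0.0329 t 10.4167
```

View pics/w8.png

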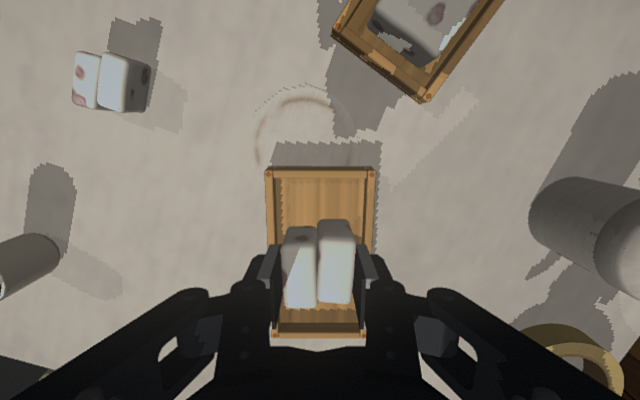

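The portion hangs centred over the near-bar compartment (box edges at columns 266–377, portion centre about 319). I lower it, release, and go to portion_b (x axis about 5°).

```bash
python3 -m crank '[[2.5,0.1,0,-3,0,0,0],[2.5,0.1,0,-5.5,0,0,0],[2.5,0.1,0,-6.5,0,0,0],[2.5,0.1,0,-7,0,0,0],[2.5,0.1,0,-7.25,0,0,0],[2.5,0.1,0,-7.25,0,0,0]]'
python3 -m crank '[[5.5,0,0,0,0,0,0],[5.5,0,0,0,0,0,0],[5.5,0,0,0,0,0,0],[5.5,0,0,0,0,0,0],[5.5,0,0,1,0,0,0],[5.5,0,0,4,0,0,0],[5.5,0,0,8,0,0,0],[5.5,0,0,12,0,0,0],[5.5,0,0,16,0,0,0],[5.5,0,0,16,0,0,0]]'
python3 - <<'E'
from look import *
c,o=look("w9");meas(c,o,[("pa",proj(c,o,[.597,-.2015,.036]),.036,50),("pb",proj(c,o,[.4387,-.162,.03]),.03,40),("pbox",proj(c,o,[.6089,-.2325,.02]),.02,90)])
E
python3 -m crank '[[7.5,-16,4,1,0,0,-15],[7.5,-16,4,1,0,0,-15],[7.5,-16,4,1,0,0,-15],[7.5,-16,4,1,0,0,-15],[7.5,-16,4,1,0,0,-15],[7.5,-16,4,1,0,0,-15]]'
python3 - <<'E'
from look import *
c,o=look("w10");s=proj(c,o,[.4387,-.162,.03]);print(s);meas(c,o,[("pb",s,.03,40)])
E
```

```text
time: 10.97
tcp_pos: [0.598, -0.2013, -0.0011]
orientation: [0.572, 0.82, 0.0, 0.0]
force: [-0.2, 0.1, -0.6]
width: 0.0326
grip_force: 60.2
time: 11.8
tcp_pos: [0.6003, -0.2025, 0.168]
orientation: [0.572, 0.82, 0.001, 0.006]
force: [0.7, -0.5, 0.9]
width: 0.0548
grip_force: 0.0
tcp [ 0.6003 -0.2025  0.168 ] close dir 20.2 q6 -0.74 tilt [ 0.0122 -0.0049] w 0.0548 t 11.8
pa [ 598.8 -200.2] [33.8 35.8] long 110.2 z 0.0352 hull 22.7
pb [ 441.2 -163.1] [35.  36.7] long 93.3 z 0.0293 hull 23.9
pbox [ 610.9 -232.8] [ 77.9 138.1] long 110.1 z 0.0201 hull 78.4
time: 12.35
tcp_pos: [0.4364, -0.1611, 0.1683]
orientation: [0.675, 0.738, 0.0, 0.0]
force: [-0.3, 0.1, 0.2]
width: 0.0747
grip_force: 0.0
tcp [ 0.4364 -0.1611  0.1683] close dir 5.1 q6 -0.52 tilt [ 0.0003 -0.0001] w 0.0747 t 12.35
[319, 191]
pb [ 439.6 -162. ] [32.6 36. ] long 94.6 z 0.0293 hull 23.2
```

View pics/w10.png

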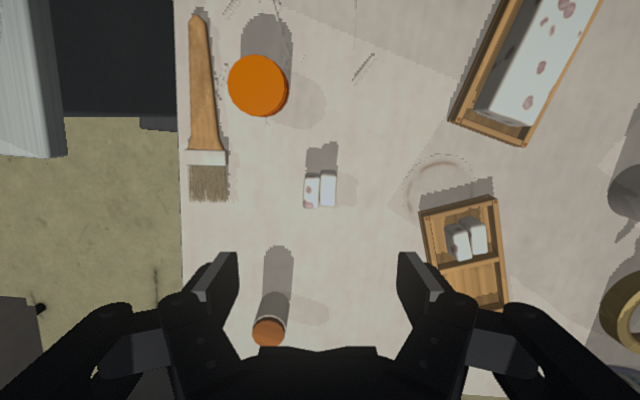

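Portion_a stands in its compartment at (466,238); portion_b is under the gripper at (320,190).

```bash
python3 -m crank '[[7.5,0.3,-0.1,-4,0,0,-0.5],[7.5,0.3,-0.1,-8,0,0,-0.5],[7.5,0.3,-0.1,-12,0,0,-0.5],[7.5,0.3,-0.1,-15,0,0,-0.5],[7.5,0.3,-0.1,-17,0,0,-0.5],[7.5,0.3,-0.1,-17.7,0,0,-0.5],[7.5,0.3,-0.1,-17.7,0,0,-0.5]]'
python3 -m crank '[[2.5,0,0,0,0,0,0],[2.5,0,0,0,0,0,0],[2.5,0,0,0,0,0,0],[2.5,0,0,0,0,0,0],[2.5,0,0,0,0,0,0],[2.5,0,0,0,0,0,0],[2.5,0,0,0,0,0,0],[2.5,0,0,0,0,0,0]]'
```

```text
time: 12.98
tcp_pos: [0.4405, -0.1622, -0.0107]
orientation: [0.678, 0.735, -0.0, -0.002]
force: [0.2, -0.4, -0.1]
width: 0.0747
grip_force: 0.0
time: 13.65
tcp_pos: [0.4416, -0.1628, -0.0075]
orientation: [0.678, 0.735, 0.0, 0.001]
force: [-0.1, 0.3, 7.5]
width: 0.0327
grip_force: 60.2
```

```bash
python3 -m crank '[[2.5,0,0,2.5,0,0,0],[2.5,0,0,6,0,0,2],[2.5,3,-1.7,8,0,0,5],[2.5,6,-3.4,8,0,0,8],[2.5,9,-5,8,0,0,11],[2.5,12,-6.7,8,0,0,14],[2.5,15,-8.4,8,0,0,15.4],[2.5,17,-9.5,8,0,0,15.4],[2.5,18.1,-10.1,8,0,0,15.4],[2.5,18.1,-10.1,8,0,0,15.4]]'
python3 -m crank '[[2.5,0,0,0,0,0,0],[2.5,0,0,0,0,0,0]]'
python3 - <<'E'
from look import *
c,o=look("w11")
E
```

```text
time: 14.48
tcp_pos: [0.6231, -0.2645, 0.0713]
orientation: [0.573, 0.819, 0.0, 0.001]
force: [-0.0, -0.1, -0.7]
width: 0.033
grip_force: 60.0
time: 14.65
tcp_pos: [0.6211, -0.2631, 0.0713]
orientation: [0.573, 0.819, -0.0, -0.0]
force: [-0.9, 0.7, -0.1]
width: 0.0324
grip_force: 60.0
tcp [ 0.6211 -0.2631  0.0713] close dir 20.1 q6 -0.81 tilt [-0.0001  0.    ] w 0.0324 t 14.65
```

View pics/w11.png

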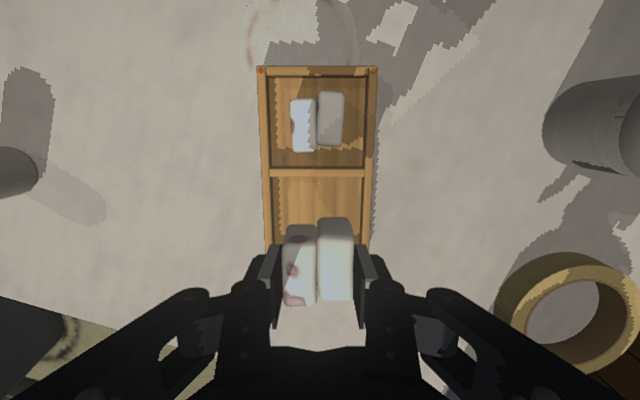

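```bash
python3 - <<'E'
from look import *
c=np.load("w11.npy",allow_pickle=True).item();o=c["o"];P=cloud(c,o)
A=Ro.from_quat(o["orientation"]).as_matrix()
for v in [68,172,200,235,260,300,308,315,325,335,342]: print(v,np.round(P[v,320]*1000,1),np.round(A.T@(P[v,320]-o["tcp_pos"])*1000,1))
E
```

```text
68 [ 588.4 -169.6   20.9] [99.   1.4 50.4]
172 [ 611.6 -232.3   20.2] [32.2  1.7 51.1]
200 [ 620.  -254.5    6.1] [ 8.4  1.9 65.2]
235 [ 615.6 -245.2  107. ] [ 18.7   1.  -35.6]
260 [ 619.6 -256.   108.1] [  7.2   1.  -36.8]
300 [ 6.513e+02 -3.390e+02  4.000e-01] [-81.7   2.3  71. ]
308 [ 6.541e+02 -3.466e+02  1.000e-01] [-89.8   2.4  71.3]
315 [ 6.566e+02 -3.533e+02 -3.000e-01] [-97.    2.4  71.6]
325 [ 660.3 -363.1   -0.7] [-107.4    2.5   72. ]
335 [ 664.  -373.3   -1.2] [-118.2    2.5   72.6]
342 [ 6.663e+02 -3.794e+02 -3.000e-01] [-124.8    2.5   71.6]
```

That is only table seen past the portion. The divider is 32 mm ahead and the sides are within 2 mm, so I lower and release, then look toward the wide pot.

```bash
python3 -m crank '[[2.5,0.1,0,-3,0,0,0],[2.5,0.1,0,-5.5,0,0,0],[2.5,0.1,0,-6.5,0,0,0],[2.5,0.1,0,-7,0,0,0],[2.5,0.1,0,-7.3,0,0,0],[2.5,0.1,0,-7.3,0,0,0]]'
python3 -m crank '[[5.5,0,0,0,0,0,0],[5.5,0,0,0,0,0,0],[5.5,0,0,0,0,0,0],[5.5,0,0,0,0,0,0],[5.5,0,0,1,0,0,0],[5.5,0,0,4,0,0,0],[5.5,0,0,8,0,0,0],[5.5,0,0,12,0,0,0],[5.5,-4,2,16,0,0,0],[5.5,-8,4,20,0,0,0]]'
python3 - <<'E'
from look import *
c,o=look("w12");meas(c,o,[("pb",proj(c,o,[.6215,-.263,.036]),.036,40),("pa",proj(c,o,[.598,-.201,.036]),.036,40)])
E
```

```text
time: 15.2
tcp_pos: [0.623, -0.2636, -0.0007]
orientation: [0.573, 0.819, 0.0, 0.001]
force: [0.2, -0.8, -0.5]
width: 0.0325
grip_force: 60.0
time: 16.03
tcp_pos: [0.5667, -0.2356, 0.1759]
orientation: [0.573, 0.819, 0.0, 0.001]
force: [-0.4, -0.8, 0.3]
width: 0.0548
grip_force: 0.0
tcp [ 0.5667 -0.2356  0.1759] close dir 20.1 q6 -0.80 tilt [ 0.0018 -0.0009] w 0.0548 t 16.0333
pb [ 622.4 -261.7] [33.5 37.1] long 113.0 z 0.0353 hull 22.9
pa [ 598.5 -200.5] [33.3 35.4] long 111.5 z 0.0352 hull 22.9
```

Both portions stand flat (tops at 35 mm). Now the wide pot.

```bash
python3 -m crank '[[8.5,-18.9,55,4,0,0,-40],[8.5,-18.9,55,4,0,0,-40],[8.5,-18.9,55,4,0,0,-40],[8.5,-18.9,55,4,0,0,-40],[8.5,-18.9,55,4,0,0,-40],[8.5,-18.9,55,4,0,0,-40],[8.5,-18.9,55,4,0,0,-40],[8.5,-18.9,55,4,0,0,-40],[8.5,-18.9,55,4,0,0,-40],[8.5,-18.9,55,4,0,0,-40]]'
python3 - <<'E'
from look import *
c,o=look("w13");meas(c,o,[("bar",proj(c,o,[.622,-.005,.04]),.04,100)])
print(np.round((.379-o["tcp_pos"][0])*100,2),np.round((.315-o["tcp_pos"][1])*100,2))
E
```

```text
time: 16.92
tcp_pos: [0.4325, 0.1548, 0.203]
orientation: [0.819, 0.574, 0.001, 0.0]
force: [0.9, 0.5, 0.1]
width: 0.085
grip_force: 0.0
tcp [0.4325 0.1548 0.203 ] close dir 160.0 q6 0.61 tilt [0.0013 0.0004] w 0.085 t 16.9167
bar [621.7  -3.3] [152.2  49.4] long 76.0 z 0.0404 hull 77.6
-5.35 16.02
```

```bash
python3 -m crank '[[8.5,-5.4,16,0,0,0,0],[8.5,-5.4,16,0,0,0,0],[8.5,-5.4,16,0,0,0,0],[8.5,-5.4,16,0,0,0,0],[8.5,-5.4,16,0,0,0,0],[8.5,-5.4,16,0,0,0,0],[8.5,-5.4,16,0,0,0,0]]'
python3 - <<'E'
from look import *
c,o=look("w14");s=proj(c,o,[.379,.315,.044]);print(s);meas(c,o,[("wide",s,.044,70)])
E
```

```text
time: 17.55
tcp_pos: [0.3796, 0.3128, 0.2022]
orientation: [0.819, 0.574, 0.0, 0.0]
force: [-0.1, 0.0, -0.5]
width: 0.0851
grip_force: 0.0
tcp [0.3796 0.3128 0.2022] close dir 160.1 q6 0.96 tilt [ 0.0003 -0.    ] w 0.0851 t 17.55
[316, 184]
wide [380.1 317.3] [49.2 48.7] long 70.2 z 0.0444 hull 25.3
```

View pics/w14.png

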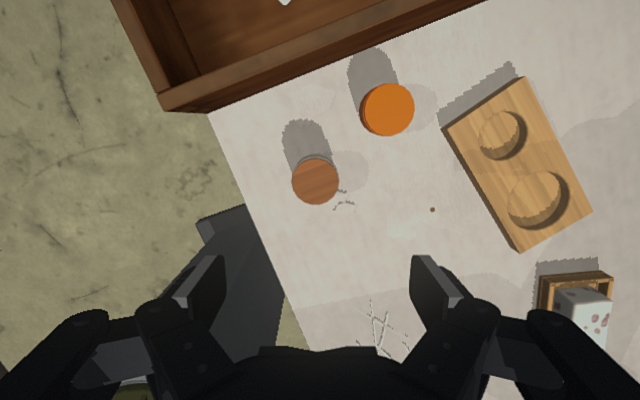

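The wide pot is at (316,182) and the whole board is visible, wells at (538,200) and (502,135). I measure the wells and grip the pot.

```bash
python3 - <<'E'
from look import *
c=np.load("w14.npy",allow_pickle=True).item();o=c["o"]
meas(c,o,[("board",proj(c,o,[.598,.246,.02]),.02,100)])
P=cloud(c,o)
for n,X in (("large",[.610,.206]),("small",[.585,.293])):
    d=np.hypot(P[...,0]-X[0],P[...,1]-X[1])
    m=((d<.045)&(P[...,2]<.015)&(P[...,2]>.001)).astype(np.uint8)
    cn=max(cv2.findContours(m,cv2.RETR_EXTERNAL,cv2.CHAIN_APPROX_NONE)[0],key=len)[:,0]
    w=onplane(c,cn[:,0],cn[:,1],.006,o)[:,:2]*1000;print(n,np.round(cv2.minEnclosingCircle(w.astype(np.float32)),1) if 0 else cv2.minEnclosingCircle(w.astype(np.float32)))
E
python3 -m crank '[[8.5,0,0.35,-4,0,0,0],[8.5,0,0.35,-8,0,0,0],[8.5,0,0.35,-12,0,0,0],[8.5,0,0.35,-16,0,0,0],[8.5,0,0.35,-19,0,0,0],[8.5,0,0.35,-20.5,0,0,0],[8.5,0,0.35,-21,0,0,0],[8.5,0,0.35,-21,0,0,0]]'
python3 -m crank '[[4,0,0,0,0,0,0],[4,0,0,0,0,0,0],[4,0,0,0,0,0,0],[4,0,0,0,0,0,0],[4,0,0,0,0,0,0],[4,0,0,0,0,0,0],[4,0,0,0,0,0,0],[4,0,0,0,0,0,0]]'
```

```text
board [598.9 244.4] [ 95.2 184. ] long 105.8 z 0.0204 hull 102.2
large ((617.127685546875, 199.69651794433594), 36.170528411865234)
small ((591.2359008789062, 289.8451232910156), 26.25165557861328)
time: 18.27
tcp_pos: [0.3799, 0.3154, -0.0086]
orientation: [0.819, 0.573, -0.001, 0.0]
force: [-0.1, -0.8, 1.1]
width: 0.0849
grip_force: 0.0
time: 18.93
tcp_pos: [0.3804, 0.317, -0.0063]
orientation: [0.819, 0.574, 0.001, 0.0]
force: [-3.5, -5.1, 14.2]
width: 0.0499
grip_force: 60.0
```

```bash
python3 -m crank '[[4,0,0,2.5,0,0,0],[4,0,0,6,0,0,0],[4,3,-1.5,8,0,0,0],[4,6.5,-3.2,8,0,0,0],[4,10,-4.9,8,0,0,0],[4,13.5,-6.6,8,0,0,0],[4,17,-8.3,8,0,0,0],[4,20,-9.8,8,0,0,0],[4,22.3,-11,8,0,0,0],[4,22.9,-11.2,8,0,0,0]]'
python3 -m crank '[[4,0,0,0,0,0,0],[4,0,0,0,0,0,0]]'
python3 - <<'E'
from look import *
c,o=look("w15");meas(c,o,[("board",proj(c,o,[.598,.246,.02]),.02,140)])
E
```

```text
time: 19.77
tcp_pos: [0.6114, 0.202, 0.0724]
orientation: [0.82, 0.573, 0.001, 0.0]
force: [-1.2, -0.4, -1.1]
width: 0.0495
grip_force: 64.0
time: 19.93
tcp_pos: [0.608, 0.2048, 0.0719]
orientation: [0.819, 0.574, -0.0, -0.0]
force: [0.3, 0.6, -2.1]
width: 0.0498
grip_force: 64.0
tcp [0.608  0.2048 0.0719] close dir 160.1 q6 0.62 tilt [-0.0004  0.0001] w 0.0498 t 19.9333
board [599.4 244.4] [ 92.6 180.8] long 105.9 z 0.0205 hull 101.2
```

View pics/w15.png

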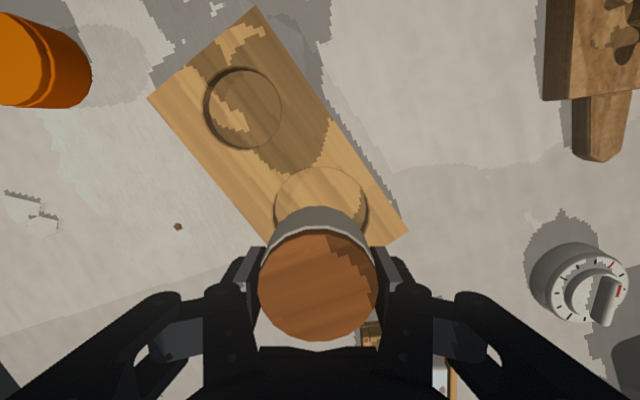

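```bash
python3 - <<'E'
from look import *
c=np.load("w15.npy",allow_pickle=True).item();o=c["o"]
hsv=cv2.cvtColor(c["frame"],cv2.COLOR_RGB2HSV);P=cloud(c,o)
m=((np.abs(P[...,2]-.122)<.008)&(hsv[...,1]>110)).astype(np.uint8)
cn=max(cv2.findContours(m,cv2.RETR_EXTERNAL,cv2.CHAIN_APPROX_NONE)[0],key=len)[:,0]
w=onplane(c,cn[:,0],cn[:,1],np.median(P[m>0][:,2]),o)[:,:2]*1000
print(cv2.minEnclosingCircle(w.astype(np.float32)),np.median(P[m>0][:,2]),o["tcp_pos"])
E
```

```text
((608.7775268554688, 206.0288543701172), 25.652788162231445) 0.12255712352463388 [0.60802676 0.20480001 0.0719327 ]
```

Pot is 2 mm off centre in x and y; I correct and lower it. After release I fly toward the slim pot.

```bash
python3 -m crank '[[4,0.2,-0.2,-3,0,0,0],[4,0.2,-0.2,-5,0,0,0],[4,0.2,-0.2,-6.2,0,0,0],[4,0.2,-0.2,-6.9,0,0,0],[4,0.2,-0.2,-7.2,0,0,0],[4,0.2,-0.2,-7.2,0,0,0]]'
python3 -m crank '[[6.2,0,0,0,0,0,0],[6.2,0,0,0,0,0,0],[6.2,0,0,0,0,0,0],[6.2,0,0,0,0,0,0],[6.2,0,0,1,0,0,0],[6.2,0,0,4,0,0,0],[6.2,0,0,8,0,0,0],[6.2,0,0,12,0,0,0],[6.2,0,0,16,0,0,0],[6.2,-2,-4,20,0,0,0]]'
python3 - <<'E'
from look import *
c,o=look("w16");meas(c,o,[("wide",proj(c,o,[.611,.204,.05]),.05,60)])
print(np.round((.398-o["tcp_pos"][0])*100,2),np.round((-.311-o["tcp_pos"][1])*100,2))
E
```

```text
time: 20.48
tcp_pos: [0.6105, 0.2032, 0.0006]
orientation: [0.819, 0.574, 0.0, 0.0]
force: [0.5, 0.1, -2.3]
width: 0.0496
grip_force: 64.1
time: 21.32
tcp_pos: [0.5978, 0.1776, 0.1924]
orientation: [0.818, 0.575, 0.003, 0.001]
force: [-0.1, -0.2, 0.8]
width: 0.0618
grip_force: 0.0
tcp [0.5978 0.1776 0.1924] close dir 160.2 q6 0.57 tilt [0.005  0.0019] w 0.0618 t 21.3167
wide [612.1 202.6] [50.1 48.5] long 70.3 z 0.0504 hull 25.4
-19.98 -48.86
```

```bash
python3 -m crank '[[7,-20,-48.9,1.5,0,0,0],[7,-20,-48.9,1.5,0,0,0],[7,-20,-48.9,1.5,0,0,0],[7,-20,-48.9,1.5,0,0,0],[7,-20,-48.9,1.5,0,0,0],[7,-20,-48.9,1.5,0,0,0],[7,-20,-48.9,1.5,0,0,0],[7,-20,-48.9,1.5,0,0,0],[7,-20,-48.9,1.5,0,0,0],[7,-20,-48.9,1.5,0,0,0]]'
python3 - <<'E'
from look import *
c,o=look("w17")
print(np.round((.398-o["tcp_pos"][0])*100,2),np.round((-.311-o["tcp_pos"][1])*100,2))
E
```

```text
time: 22.2
tcp_pos: [0.4378, -0.2123, 0.2005]
orientation: [0.819, 0.574, 0.0, 0.001]
force: [1.5, -0.2, -0.7]
width: 0.0698
grip_force: 0.0
tcp [ 0.4378 -0.2123  0.2005] close dir 160.1 q6 -0.18 tilt [ 0.0011 -0.0007] w 0.0698 t 22.2
-3.98 -9.87
```

```bash
python3 -m crank '[[7,-4,-9.7,0,0,0,0],[7,-4,-9.7,0,0,0,0],[7,-4,-9.7,0,0,0,0],[7,-4,-9.7,0,0,0,0],[7,-4,-9.7,0,0,0,0]]'
python3 - <<'E'
from look import *
c,o=look("w18");s=proj(c,o,[.398,-.311,.058]);print(s);meas(c,o,[("slim",s,.058,60)])
E
```

```text
time: 22.67
tcp_pos: [0.3985, -0.3083, 0.1999]
orientation: [0.82, 0.573, 0.0, 0.0]
force: [0.7, 0.4, -0.0]
width: 0.0697
grip_force: 0.0
tcp [ 0.3985 -0.3083  0.1999] close dir 159.9 q6 -0.38 tilt [ 0.0003 -0.0002] w 0.0697 t 22.6667
[317, 191]
slim [ 399.4 -311.9] [34.2 32.4] long 70.0 z 0.0584 hull 17.5
```

View pics/w18.png

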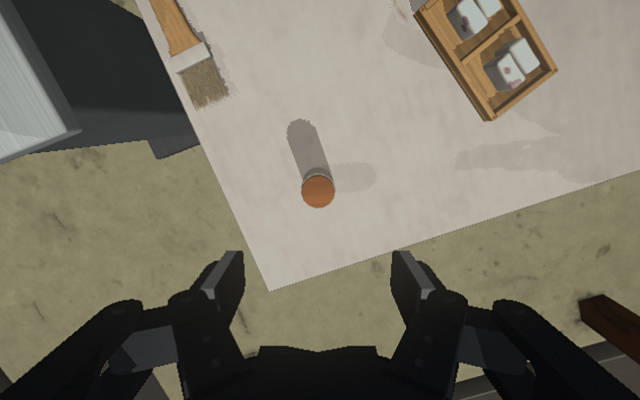

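The slim pot's lid is at (317,191); both portions sit in their compartments. I descend and grip.

```bash
python3 -m crank '[[7,0.1,-0.3,-4,0,0,0],[7,0.1,-0.3,-8,0,0,0],[7,0.1,-0.3,-12,0,0,0],[7,0.1,-0.3,-16,0,0,0],[7,0.1,-0.3,-18.5,0,0,0],[7,0.1,-0.3,-19.7,0,0,0],[7,0.1,-0.3,-19.7,0,0,0]]'
python3 -m crank '[[2.5,0,0,0,0,0,0],[2.5,0,0,0,0,0,0],[2.5,0,0,0,0,0,0],[2.5,0,0,0,0,0,0],[2.5,0,0,0,0,0,0],[2.5,0,0,0,0,0,0],[2.5,0,0,0,0,0,0]]'
python3 -m crank '[[2.5,0,0,3,0,0,0],[2.5,0,0,7,0,0,0],[2.5,0,0,11,0,0,0],[2.5,2,4,12,0,0,0],[2.5,4,8,12,0,0,0],[2.5,5.5,11.5,12,0,0,0],[2.5,7,15,12,0,0,0],[2.5,8.5,18.5,12,0,0,0],[2.5,10,22,12,0,0,0],[2.5,11,25,12,0,0,0]]'
```

```text
time: 23.3
tcp_pos: [0.3995, -0.3086, 0.0001]
orientation: [0.818, 0.575, -0.0, -0.002]
force: [0.4, 1.1, -0.3]
width: 0.0699
grip_force: 0.0
time: 23.88
tcp_pos: [0.4009, -0.3111, 0.0043]
orientation: [0.819, 0.574, 0.0, 0.001]
force: [-0.5, 3.0, 8.1]
width: 0.0342
grip_force: 59.3
time: 24.72
tcp_pos: [0.511, -0.0582, 0.1237]
orientation: [0.819, 0.574, 0.001, 0.001]
force: [0.5, -0.4, -1.0]
width: 0.0347
grip_force: 60.3
```

```bash
python3 -m crank '[[2.5,0.7,3.5,0,0,0,0],[2.5,1.5,7,0,0,0,0],[2.5,2.3,11,0,0,0,0],[2.5,3.1,15,0,0,0,0],[2.5,4,19,0,0,0,0],[2.5,4.8,23,0,0,0,0],[2.5,5.7,27,0,0,0,0],[2.5,6.5,31,0,0,0,0],[2.5,7.3,34,-2,0,0,0],[2.5,7.5,34.7,-3,0,0,0]]'
python3 -m crank '[[2.5,0,0,0,0,0,0],[2.5,0,0,0,0,0,0]]'
python3 - <<'E'
from look import *
c,o=look("w19")
hsv=cv2.cvtColor(c["frame"],cv2.COLOR_RGB2HSV);P=cloud(c,o);h=o["tcp_pos"][2]-.0043+.058
m=((np.abs(P[...,2]-h)<.008)&(hsv[...,1]>110)).astype(np.uint8)
cn=max(cv2.findContours(m,cv2.RETR_EXTERNAL,cv2.CHAIN_APPROX_NONE)[0],key=len)[:,0]
z=np.median(P[m>0][:,2]);w=onplane(c,cn[:,0],cn[:,1],z,o)[:,:2]*1000
print(cv2.minEnclosingCircle(w.astype(np.float32)),z,"bottom",z-.058)
E
```

```text
time: 25.55
tcp_pos: [0.5847, 0.2909, 0.0921]
orientation: [0.818, 0.575, 0.001, -0.0]
force: [-1.6, -1.1, -1.4]
width: 0.0342
grip_force: 60.3
time: 25.72
tcp_pos: [0.5847, 0.2859, 0.0926]
orientation: [0.819, 0.574, -0.0, 0.0]
force: [0.5, -1.1, -1.0]
width: 0.034
grip_force: 60.2
tcp [0.5847 0.2859 0.0926] close dir 160.1 q6 0.75 tilt [-0.0006 -0.0004] w 0.034 t 25.7167
((586.9417724609375, 283.97314453125), 19.5479736328125) 0.1468276396811442 bottom 0.08882763968114421
```

View pics/w19.png

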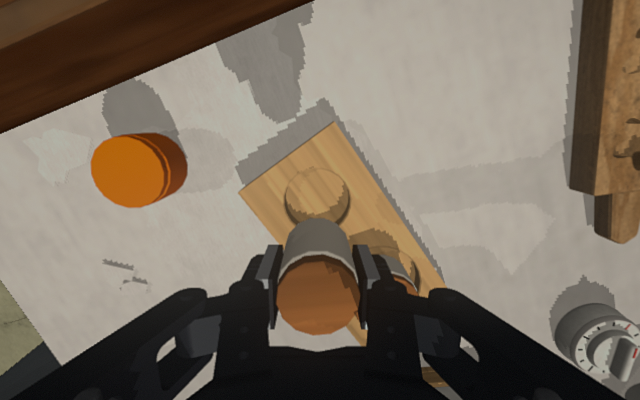

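The pot is held upright just short of the small well, which shows at (317,195). I shift +6 mm in y and lower it.

```bash
python3 -m crank '[[2.5,0.1,0.6,-1,0,0,0],[2.5,0.1,0.6,-3.5,0,0,0],[2.5,0.1,0.6,-5,0,0,0],[2.5,0.1,0.6,-5.5,0,0,0],[2.5,0.1,0.6,-5.5,0,0,0]]'
python3 -m crank '[[2.5,0,0,-1,0,0,0],[2.5,0,0,-2,0,0,0],[2.5,0,0,-2.5,0,0,0],[2.5,0,0,-2.7,0,0,0],[2.5,0,0,-2.7,0,0,0]]'
```

```text
time: 26.18
tcp_pos: [0.5857, 0.2915, 0.0366]
orientation: [0.819, 0.574, -0.001, -0.0]
force: [0.4, 0.6, -0.2]
width: 0.034
grip_force: 60.3
time: 26.6
tcp_pos: [0.586, 0.2924, 0.0105]
orientation: [0.819, 0.574, 0.0, -0.0]
force: [-0.1, 0.8, -0.4]
width: 0.0341
grip_force: 60.3
```

```bash
python3 -m crank '[[4.5,0,0,0,0,0,0],[4.5,0,0,0,0,0,0],[4.5,0,0,0,0,0,0],[4.5,0,0,0,0,0,0],[4.5,0,0,2,0,0,0],[4.5,0,0,5,0,0,0],[4.5,0,0,9,0,0,0],[4.5,0,0,13,0,0,0],[4.5,-2,-3,17,0,0,0],[4.5,-5,-7,20,0,0,0]]'
python3 -m crank '[[4.5,-7,-10,2,0,0,0],[4.5,-7,-10,2,0,0,0],[4.5,-7,-10,2,0,0,0],[4.5,-7,-10,2,0,0,0],[4.5,-7,-10,2,0,0,0],[4.5,-7,-10,2,0,0,0]]'
python3 - <<'E'
from look import *
c,o=look("w20")
meas(c,o,[("slim",proj(c,o,[.586,.291,.064]),.064,40),("wide",proj(c,o,[.611,.204,.05]),.05,40),("bar",proj(c,o,[.622,-.004,.04]),.04,80)])
c=read_camera("top");save(c,"top2.png");d=read_camera("scene")
cv2.imwrite("pics/fin.png",np.vstack([np.pad(c["frame"][100:300,190:450],((0,0),(0,380),(0,0))),d["frame"]])[...,::-1])
E
```

```text
time: 27.43
tcp_pos: [0.5503, 0.2418, 0.1974]
orientation: [0.818, 0.575, 0.002, 0.0]
force: [0.8, -0.1, 0.7]
width: 0.0452
grip_force: 0.0
time: 27.93
tcp_pos: [0.4804, 0.1415, 0.215]
orientation: [0.819, 0.574, 0.0, 0.0]
force: [-1.1, 0.2, 0.6]
width: 0.045
grip_force: 0.0
tcp [0.4804 0.1415 0.215 ] close dir 160.0 q6 0.56 tilt [0.0009 0.0004] w 0.045 t 27.9333
slim [581.5 278.7] [11.7 31.1] long 160.1 z 0.0643 hull 15.5
wide [611.4 202.7] [48.9 50.5] long 160.1 z 0.0505 hull 25.5
bar [624.1   2.6] [139.4  48.6] long 75.5 z 0.0405 hull 72.6
```

View pics/fin.png

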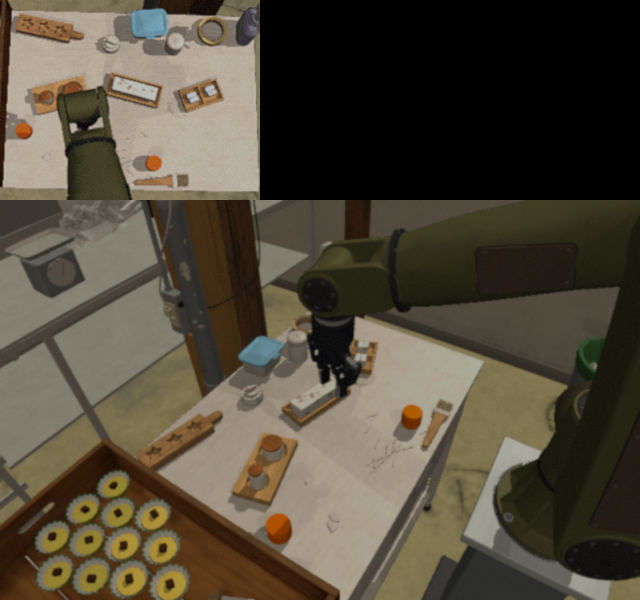

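Everything is in place. In the scene view the wide pot is at (272,445), the slim pot at (256,475) and the bar in its box at (315,400), and the lid heights (64 and 50 mm) confirm both pots stand on the well floors. Handing in.

```bash
python3 -c "
from plant import hand_in
print(hand_in())"
```

```text
the job is handed in; nothing more can be done
None
```

I handed the job in at about 28 s of the 112 s allowed: the bar, both portions and both pots are in their boxes and wells, flat by the height checks, and I did not touch the timer, flour shaker or orange look-alikes.

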